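# Close a sample vial into its screw-top transport pot

### The job

Stand the white-capped sample vial in the metal transport pot that is clamped in the bench socket, then close the pot with its blue lid. Set the lid upright over the neck and, pressing only lightly, turn it backwards (anticlockwise seen from above) until its thread drops into place, then screw it down clockwise until the red gasket is firmly squeezed, and let go. Never force the thread, do not overtighten it, and leave the black-capped vials and the tools where they are.

Things in the scene. Friction and masses are not known exactly. Their poses are not given: they have to be found in the camera images.
- vial_white_center (a point): centre (half-way up) of the loose glass sample vial with the WHITE screw cap: upright cylinder 27 mm in diameter, 57 mm tall, 18 g, narrower above 38 mm; its z axis points up. Fits the bore of the pot
- vial_black_a_center (a point): centre of a vial of the same size with a BLACK cap; a bystander
- vial_black_b_center (a point): centre of another vial of the same size with a BLACK cap; a bystander
- lid_center (a point): centre (half-way up, on the axis) of the loose blue knurled round lid, 56 mm in diameter, 63 mm tall, about 0.14 kg, open below (inside 48 mm wide, 58 mm deep), standing open side down on the bench; z axis up. Grip it round its upper half
- lid_edge (a point): centre of the lid's lower edge, 31.5 mm below lid_center. Inside the lid, 3 mm above this edge, sit four thread lugs 90 degrees apart (4 mm wide, 2.8 mm thick, reaching in to 20 mm from the axis); their angle cannot be seen from outside and is not told by the lid's pose
- pot_mouth (a point): centre of the open mouth (top of the neck) of the aluminium transport pot, 56 mm above the bench, z axis up. Bore 31.5 mm wide, 20 mm deep: the vial, fully home, stands 37 mm proud (vial centre 8.5 mm above the mouth). The pot is clamped in a fixed bench socket (plate 96 mm square, 6 mm thick; collar 78 mm across, 21 mm high)
- neck (a point): point on the pot's axis half-way up its neck, 11 mm below the mouth. Neck 37.5 mm wide, thread crests 45 mm: right-handed four-start thread, lead 28 mm a turn; its starts, 90 degrees apart, lie at an angle that is not told and differs every time. Lid heights by lid_center above pot_mouth: 18.5 to 22 mm riding on top of the thread, 16 to 17 dropped in, 13.5 touching the gasket, 11.5 screwed tight
- shoulder (a point): centre of the pot's shoulder round the foot of the neck, 22 mm below the mouth. A lid riding on top of the thread is barred from turning clockwise by small stops; turned anticlockwise, less than 90 degrees, it climbs (perhaps after slipping 2 mm off a stop), then drops 6 mm. Now and then it drops in at once; the stops then bar it anticlockwise. From there clockwise 45 degrees to the gasket, 25 more to tight
- gasket (a joint): compression (m) of the red springy gasket ring on the shoulder round the foot of the neck (55 mm across, top 38 mm above the bench): 0 relaxed, 0.0025 squeezed solid; 7 N per mm. Firmly squeezed means 0.0015 or more; over 60 N of contact force in all between lid and pot would damage the thread
- marker: white and red marker pen lying on the bench; a bystander
- pliers: red-handled pliers lying on the bench; a bystander
Not all that is in view belongs to the job. Of the things shaped like the part that bears lid_center, the blue one is meant.

How it is judged:
By the outcome, as a careful person would: the job done as asked, in the order asked, and still so for the second after the job is handed in, with the robot touching nothing.
It also fails if it takes over 69 s, if anything falls off the work surface, if the arm or the gripper's body presses on something with over 40 N, if the wrist force passes 120 N, or if a joint passes its speed limit or range.

### The arm

A 6-joint arm with a two-finger parallel gripper is mounted at the origin on a cart in front of the work surface, level with it; the furniture and walls round the work are solid. World frame = base frame: x ahead of the robot, y to its left, z up, the work surface at z = 0. Lengths are in mm, angles in rad, forces in N, time in s.
With the tool pointing down it reaches from about 275 to 750 mm from the base axis. Payload 10.2 kg.
Tool frame: the origin (TCP) lies at the very end of the fingers, on their centre line; the grasp point (between the pads) lies 19 mm behind it; z points along the fingers, y is the line along which they close (so a half turn about z gives the same grasp; the last joint's range is limited). The gripper opens to 85 mm and grips with 20 to 120 N. Pads are 22 mm wide; open, the fingers measure 114 mm over their backs; the gripper's body (76 mm by 85 mm) begins 54 mm behind the grasp point. The pads swing forward as they close: fully open they stand 13 mm farther back than shut.
Start: joints at [-1.547, 0.313, 1.498, -0, 1.331, -0.223], TCP at [128.245, -509.101, 231.294] pointing down, gripper open.
Joint ranges: [-2.94, 2.94], [-0.97, 2.17], [0.19, 2.56], [-1.23, 4.37], [0.02, 3.11], [-2.88, 2.88]. Speed limits (rad/s): [2.39, 2.39, 3.01, 3.14, 3.14, 3.14].

### API

Orientations are given as a unit quaternion [w, x, y, z].
In Python, from rig import telemetry, optics, ctrl gives the robot as it stands.
- The arm moves only by the tool servo_tool, never from a script. Its argument "deltas" is a list of rows, each a list of 3 entries, a list of its own where there are three numbers: the shift along the tool's x, y, z in units of 20 cm (1.0 is 20 cm), then the turn, a rotation vector about the tool's x, y, z in units of 90 degrees (1.0 is 90 degrees), then the opening, from 0 (shut) to 1 (fully open). A call has 1 to 8 rows; each row shifts and turns the commanded pose from where the row before left it, along the tool's axes as they then stand; what a row does not reach is not made up. A row lasts 1/10 s, in which the tool goes at most 50 mm and 8.59 degrees, less where a joint would pass 70% of its speed; a pose out of reach is approached as far as the arm can. A call with a number of a shift or a turn outside -1 to 1 is refused whole. A call with a gripper value outside its range is refused whole. The fingers move at their own pace and stop on an object; "squeeze" is the grip in N (left out, the last holds). Time passes only in rows, so rows that do not move let the fingers close. It gives the time, the measured TCP pose, the force, the opening and the grip force at its end, in the units of the state.
- telemetry.sense(): the state, without advancing time (a new reading comes with each control period).
- optics.capture(name): name is "side" or "top"; returns the picture (400x640x3 uint8, blue, green, red); there is no depth.
- optics.camera_model(name): a dict with "vfov" (degrees; the focal length in pixels is half the picture's height over the tangent of half this angle, whatever the lens; pixels are square), "cx", "cy" (the principal point, pixels), "R" (3x3) and "t" (3): a world point X has camera coordinates R X + t. Camera axes: x right, y down, z forward; pixel columns grow to the right and rows downward; lengths in mm; the calibration is good to about 2 mm. A picture is of the moment at which its call begins. camera_model takes no time and is no camera call.
- ctrl.finish_job(): hands the job in; it is judged then, once.
The state is a dict: "time_s": time; "joints": joint angles; "dq": joint speeds; "tau": joint torques, N m; "eef_pos": TCP position; "ee_rot": TCP orientation; "force": force on the tool from outside, world axes, zero at the start; "wrist_torque": the same for the moment, N m; "grip_width": opening from 0.0 (shut) to 1.0 (fully open); "grip_force": force on a finger pad.
Only numpy, scipy, OpenCV 4.12 (cv2) and the standard library are available. Lean on these libraries where they do the work, as an engineer would, in place of code of your own. Each camera call takes 0.05 s, during which the arm holds its last target. There are 200 camera calls.

## Working session

There is one attempt and no reset: what is moved stays moved. The work goes in short steps, Python scripts to look and compute and a tool call to move; the robot and the scene stay as the last step left them, time stands still between calls to the robot, and variables do not carry over. Pictures are saved under pics/ and viewed, at most 10 in all, crops included, and the job is handed in when it is done.

Besides the shell and the picture viewer there is one more tool, called after ">>>" by a JSON object that holds its "api" and its "payload", one argument or row to a line. servo_tool: Moves the arm, as the interface text tells. Its arguments: {"type":"object","properties":{"deltas":{"type":"array"},"squeeze":{"type":"number"}},"required":["deltas"]}

```bash
mkdir -p pics; ls
python3 - <<'E'
from rig import telemetry, optics, ctrl
import cv2
for n in("side","top"):
    cv2.imwrite(f"pics/{n}0.png",optics.capture(n)); print(n,optics.camera_model(n))
print(telemetry.sense())
E
```

```text
pics
side {'vfov': 47.90793482857732, 'cx': 315.363459324468, 'cy': 200.54447225280472, 'R': array([[-0.90158248, -0.43227205,  0.0170266 ],
       [-0.22685973,  0.43891225, -0.86941975],
       [ 0.36835268, -0.78771626, -0.49378071]]), 't': array([ 477.1521718 ,  176.66061349, 1073.42868193])}
top {'vfov': 47.1220754794865, 'cx': 319.2219711851954, 'cy': 199.2396662552034, 'R': array([[-5.45997470e-02, -9.98508214e-01,  4.63851616e-04],
       [-9.78103890e-01,  5.33905674e-02, -2.01152252e-01],
       [ 2.00827410e-01, -1.14365571e-02, -9.79559879e-01]]), 't': array([ 16.79328101, 535.35748581, 969.69490477])}
{'time_s': 0.1, 'joints': array([-1.54737618e+00,  3.13370345e-01,  1.49835247e+00, -1.06570516e-05,
        1.33102982e+00, -2.23431715e-01]), 'dq': array([ 1.44207540e-03, -2.03866775e-03, -2.19532499e-03, -3.71040051e-04,
       -7.84597812e-05, -3.08688910e-06]), 'tau': array([ 3.41371560e-03, -4.12904871e+01, -2.60137868e+01, -2.03473483e-04,
        3.04136505e-03,  2.98759119e-05]), 'eef_pos': array([ 128.24882516, -508.85191973,  230.8076918 ]), 'ee_rot': array([-5.77611719e-04,  9.92392362e-01,  1.23114030e-01,  5.27565087e-05]), 'force': array([ 0.48047784, -0.14124865, -0.06596936]), 'wrist_torque': array([-0.01473392, -0.02186136,  0.01388366]), 'grip_force': 0.0, 'grip_width': 1.0034778472762376}
```

View pics/side0.png

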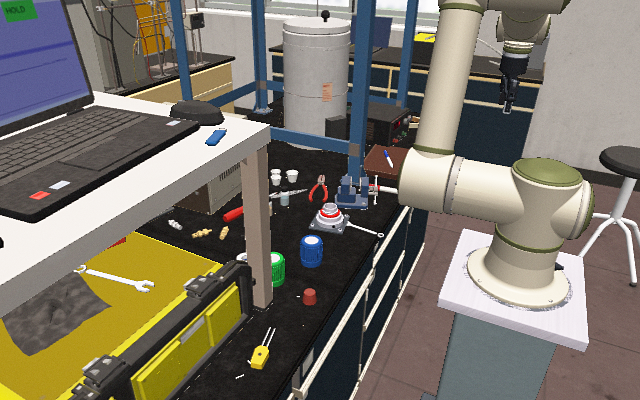

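View pics/top0.png

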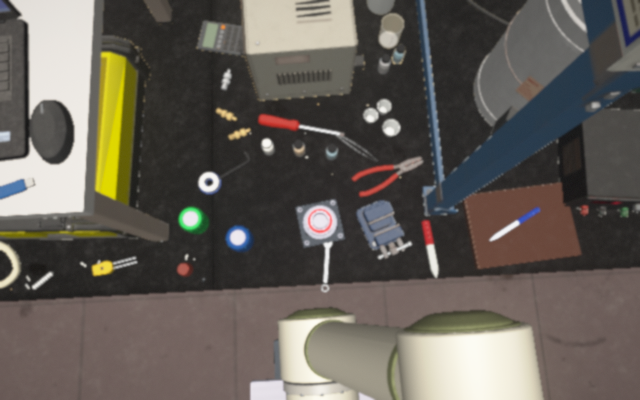

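The top view shows the pot at (320,220), the blue lid at (238,238), and a green lid decoy at (192,220). Candidates for the white-capped vial are (267,146), which looks white, (298,149) and (332,152), which look dark, (384,64) and (398,52), which are dark bottles, and the white cups at (370,115), (384,105) and (391,127). I also see a white ring at (208,182). I choose (267,146) for now and check it in a crop while measuring.

```bash
cat > h.py <<'E'
import numpy as np, cv2
from rig import telemetry, optics, ctrl
def ray(n,u,v):
    m=optics.camera_model(n); f=200/np.tan(np.radians(m["vfov"]/2)); R=np.array(m["R"]);t=np.array(m["t"])
    return -R.T@t, R.T@np.array([(u-m["cx"])/f,(v-m["cy"])/f,1.])
def on(n,u,v,z):
    o,d=ray(n,u,v); return (o+d*(z-o[2])/d[2]).round(1)
def proj(n,X):
    m=optics.camera_model(n); f=200/np.tan(np.radians(m["vfov"]/2)); c=np.array(m["R"])@np.array(X,float)+np.array(m["t"])
    return (f*c[:2]/c[2]+[m["cx"],m["cy"]]).round(1)
def blobs(im,lo,hi,box,amin=15):
    x0,y0,x1,y1=box; h=cv2.cvtColor(im[y0:y1,x0:x1],cv2.COLOR_BGR2HSV); k=cv2.inRange(h,lo,hi)
    n,_,s,c=cv2.connectedComponentsWithStats(k)
    return [(int(s[i,4]),*(s[i,:4]+[x0,y0,0,0]).tolist(),*(c[i]+[x0,y0]).round(1).tolist()) for i in range(1,n) if s[i,4]>=amin]
E
python3 - <<'E'
from h import *
t=cv2.imread("pics/top0.png"); s=cv2.imread("pics/side0.png")
a=cv2.resize(t[125:260,180:355],None,fx=4,fy=4,interpolation=2)[:, :700]
b=cv2.resize(s[155:280,235:410],None,fx=4,fy=4,interpolation=2)
cv2.imwrite("pics/cropA.png",a); cv2.imwrite("pics/cropB.png",b)
print("blue",blobs(t,(100,120,50),(125,255,255),(215,215,265,260)))
print("red gasket",blobs(t,(0,90,80),(12,255,255),(295,195,350,245)),blobs(t,(165,90,80),(180,255,255),(295,195,350,245)))
print("wh",blobs(t,(0,0,150),(180,50,255),(255,130,345,165),8))
print("lid z63",on("top",238,237,63),"pot56",on("top",320,218,56),"vial57",on("top",267,145,57),on("top",298,149,57),on("top",332,152,57))
print("post",on("top",435,200,0),on("top",424,188,0),on("top",458,212,0))
print("side lid", proj("side",[*on("top",238,237,63)[:2],63]),proj("side",[*on("top",320,218,56)[:2],56]),proj("side",[*on("top",267,145,57)[:2],57]))
E
```

```text
blue [(356, 225, 225, 28, 27, 239.9, 239.0)]
red gasket [(26, 309, 224, 21, 8, 318.9, 228.9)] [(32, 325, 211, 7, 20, 328.9, 221.2)]
wh [(77, 313, 130, 29, 6, 329.5, 131.8), (120, 262, 139, 11, 13, 267.0, 145.0), (25, 327, 151, 9, 5, 330.8, 153.6)]
lid z63 [459.6 168.8  63. ] pot56 [492.8 -11.8  56. ] vial57 [667.6  99.7  57. ] [654.3  29.5  57. ] [642.9 -47.4  57. ]
post [ 530. -285.    0.] [ 560.2 -262.1    0. ] [ 498.5 -335.8    0. ]
side lid [311.6 238.8] [329.5 204.5] [253.4 207.8]
```

View pics/cropA.png

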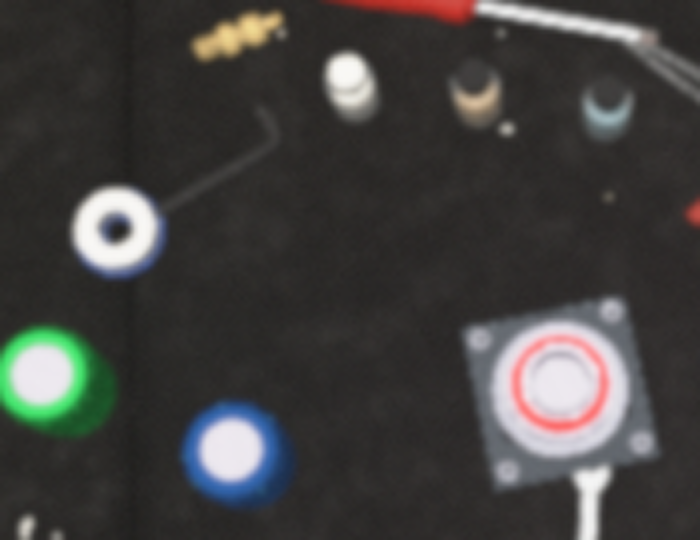

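View pics/cropB.png

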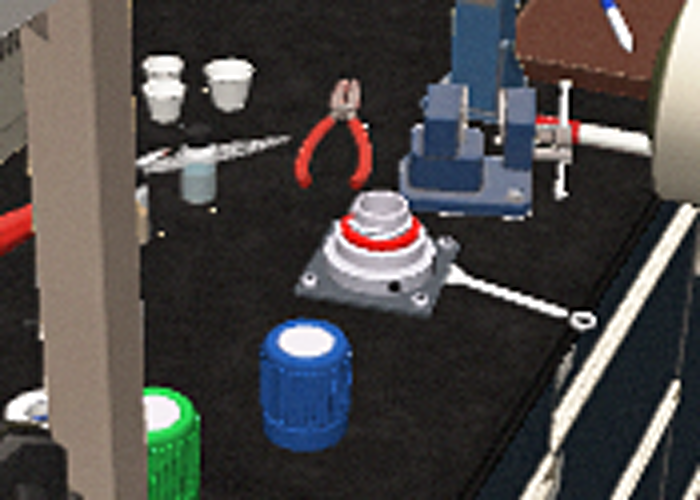

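The crop confirms it: the white-capped vial is at crop (347,73), or pixel (267,143), beside the two black caps at (298,145) and (332,150). The blue lid's top is at (238,237.5) and the pot mouth at (320,221), and the side view agrees. I set out now, squaring the yaw first and then keeping to a short radius to clear the blue post.

>>> {"api": "servo_tool", "payload": {
  "deltas": [
    [[0,0,0],[0,0,0.0787],0.5],
    [[0,0,0],[0,0,0.0787],0.5],
    [[0.13,-0.19,0],[0,0,0],0.5],
    [[0.13,-0.19,0],[0,0,0],0.5],
    [[0.13,-0.19,0],[0,0,0],0.5],
    [[0.13,-0.19,0],[0,0,0],0.5],
    [[0.13,-0.19,0],[0,0,0],0.5],
    [[0.13,-0.19,0],[0,0,0],0.5]
  ]
}}

```text
time_s: 0.9
eef_pos: [284.9, -279.4, 231.2]
ee_rot: [-0.0, 1.0, -0.0, -0.0]
force: [0.8, -1.3, 0.8]
grip_width: 0.505
grip_force: 0.0
```

>>> {"api": "servo_tool", "payload": {
  "deltas": [
    [[0.16,-0.16,0],[0,0,0],0.5],
    [[0.16,-0.16,0],[0,0,0],0.5],
    [[0.16,-0.16,0],[0,0,0],0.5],
    [[0.16,-0.16,0],[0,0,0],0.5],
    [[0.16,-0.16,0],[0,0,0],0.5],
    [[0.16,-0.16,0],[0,0,0],0.5],
    [[0.16,-0.16,0],[0,0,0],0.5],
    [[0.16,-0.16,0],[0,0,0],0.5]
  ]
}}

```text
time_s: 1.7
eef_pos: [541.4, -23.5, 231.0]
ee_rot: [-0.0, 1.0, -0.0, -0.0]
force: [-0.2, -0.6, -0.6]
grip_width: 0.499
grip_force: 0.0
```

>>> {"api": "servo_tool", "payload": {
  "deltas": [
    [[0.16,-0.16,0.1],[0,0,0],0.5],
    [[0.16,-0.16,0.1],[0,0,0],0.5],
    [[0.16,-0.16,0.1],[0,0,0],0.5],
    [[0.16,-0.16,0.1],[0,0,0],0.5],
    [[0,0,0],[0,0,0],0.5]
  ]
}}

```text
time_s: 2.2
eef_pos: [668.5, 106.4, 144.7]
ee_rot: [-0.0, 1.0, 0.002, -0.004]
force: [-0.4, 0.4, -0.7]
grip_width: 0.494
grip_force: 0.0
```

Run:
```python
from h import *
t=optics.capture("top"); s=optics.capture("side"); cv2.imwrite("pics/t1.png",t); cv2.imwrite("pics/s1.png",s)
p=telemetry.sense(); print(p["eef_pos"],p["joints"])
a=cv2.resize(t[90:220,190:350],None,fx=4,fy=4,interpolation=2)[:,:]
cv2.imwrite("pics/cropC.png",a)
for q in [(267,143.2),(267,144)]: print(on("top",*q,57))
print("pot",on("top",320,220.8,56),"gask",[on("top",*q,38) for q in [(309,221),(333,221),(320,208.5)]])
print("lid",on("top",237.8,237.5,63))
```

```text
[668.19811459 103.1373775  149.71135394] [-1.96627997e-02  7.16190626e-01  1.08133636e+00 -1.79823191e-04
  1.34666427e+00  1.55048100e+00]
[671.9  99.6  57. ]
[670.   99.6  57. ]
pot [486.5 -11.5  56. ] gask [array([490.2,  13. ,  38. ]), array([487.3, -40.8,  38. ]), array([517.4, -13.2,  38. ])]
lid [458.5 169.2  63. ]
```

View pics/cropC.png

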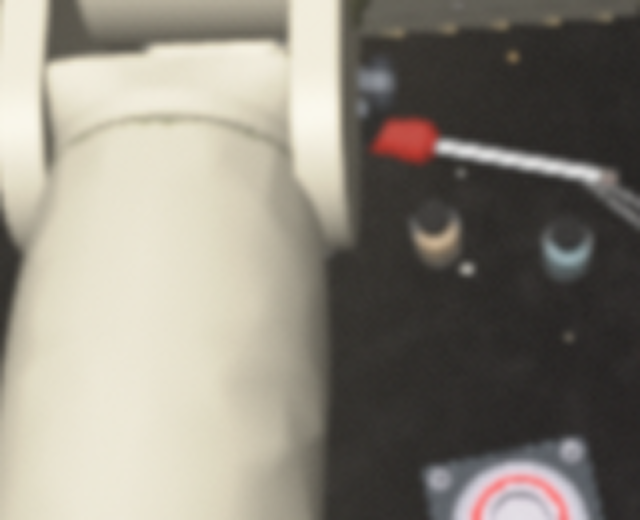

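The arm hides the vial from above, but the earlier measurement (about 670, 100) is good enough. In this view the black vials at crop (435,215) and (567,235) and the screwdriver are clear of the fingers.

>>> {"api": "servo_tool", "payload": {
  "deltas": [
    [[0.0125,0.0175,0.1],[0,0,0],0.5],
    [[0,0,0.1],[0,0,0],0.5],
    [[0,0,0.1],[0,0,0],0.5],
    [[0,0,0.1],[0,0,0],0.5],
    [[0,0,0.1],[0,0,0],0.5],
    [[0,0,0.09],[0,0,0],0.5],
    [[0,0,0.03],[0,0,0],0.5],
    [[0,0,0],[0,0,0],0.5]
  ]
}}

```text
time_s: 3.1
eef_pos: [670.8, 98.4, 28.0]
ee_rot: [0.0, 1.0, -0.001, 0.0]
force: [-0.6, 0.2, 0.7]
grip_width: 0.498
grip_force: 0.0
```

>>> {"api": "servo_tool", "payload": {
  "deltas": [
    [[0,0,0],[0,0,0],0.25],
    [[0,0,0],[0,0,0],0.25],
    [[0,0,0],[0,0,0],0.15],
    [[0,0,0],[0,0,0],0.15],
    [[0,0,0],[0,0,0],0.15],
    [[0,0,0],[0,0,0],0.15]
  ],
  "squeeze": 20
}}

```text
time_s: 3.7
eef_pos: [671.9, 99.0, 28.9]
ee_rot: [0.0, 1.0, -0.0, 0.001]
force: [0.1, -0.5, 7.2]
grip_width: 0.305
grip_force: 19.4
```

>>> {"api": "servo_tool", "payload": {
  "deltas": [
    [[0,0,-0.05],[0,0,0],0.15],
    [[0,0,-0.15],[0,0,0],0.15],
    [[0,0,-0.2],[0,0,0],0.15],
    [[0,0,-0.2],[0,0,0],0.15],
    [[-0.1,0.06,0],[0,0,0],0.15],
    [[-0.16,0.1,0],[0,0,0],0.15],
    [[-0.16,0.1,0],[0,0,0],0.15],
    [[-0.16,0.1,0],[0,0,0],0.15]
  ]
}}

```text
time_s: 4.5
eef_pos: [553.6, 26.8, 147.9]
ee_rot: [0.0, 1.0, -0.0, 0.0]
force: [0.3, -0.1, 0.1]
grip_width: 0.306
grip_force: 19.7
```

>>> {"api": "servo_tool", "payload": {
  "deltas": [
    [[-0.15,0.09,0],[0,0,0],0.15],
    [[-0.12,0.07,0],[0,0,0],0.15],
    [[-0.07,0.035,0],[0,0,0],0.15],
    [[0,0,0],[0,0,0],0.15],
    [[0,0,0],[0,0,0],0.15]
  ]
}}

```text
time_s: 5.0
eef_pos: [487.5, -11.7, 148.0]
ee_rot: [0.0, 1.0, -0.0, 0.001]
force: [-0.4, 0.7, -0.8]
grip_width: 0.3
grip_force: 19.7
```

Run:
```python
from h import *
p=telemetry.sense(); print(p["eef_pos"],p["grip_width"],p["force"])
s=optics.capture("side"); t=optics.capture("top"); cv2.imwrite("pics/s2.png",s); cv2.imwrite("pics/t2.png",t)
cv2.imwrite("pics/cropD.png",cv2.resize(s[115:245,280:400],None,fx=4.6,fy=4.6,interpolation=2))
t0=cv2.imread("pics/top0.png"); s0=cv2.imread("pics/side0.png")
for n,im,b in(("top",t0,(295,195,350,245)),("side",s0,(300,190,360,240))):
    x0,y0,x1,y1=b; h=cv2.cvtColor(im[y0:y1,x0:x1],cv2.COLOR_BGR2HSV)
    k=cv2.inRange(h,(0,70,80),(12,255,255))|cv2.inRange(h,(165,70,80),(180,255,255))
    pts=cv2.findNonZero(k).reshape(-1,2)+[x0,y0]
    e=cv2.fitEllipse(cv2.convexHull(pts.astype(np.float32))); print(n,len(pts),e)
    print("gasket centre z=37:",on(n,*e[0],37))
```

```text
[487.52297866 -11.72037736 147.9562177 ] 0.2999008713366718 [-0.44031704  0.66866838 -0.83622027]
top 162 ((319.5434265136719, 220.5637969970703), (23.927001953125, 24.162919998168945), 62.35411071777344)
gasket centre z=37: [490.1 -10.7  37. ]
side 179 ((324.1935119628906, 202.25071716308594), (23.210599899291992, 37.666873931884766), 131.60317993164062)
gasket centre z=37: [524.5 -47.   37. ]
```

View pics/cropD.png

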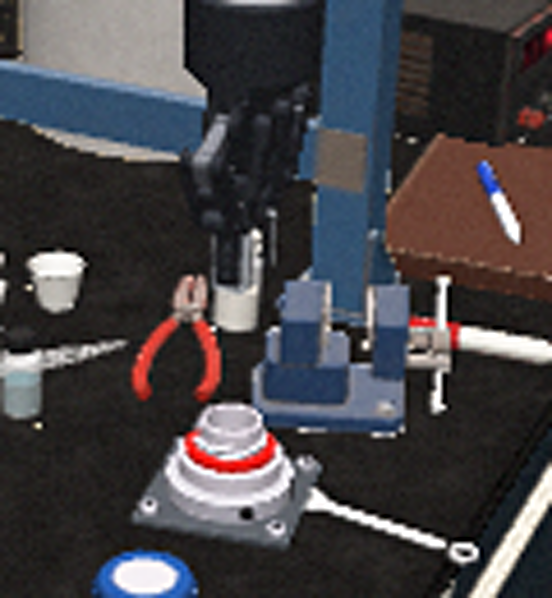

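Run:
```python
from h import *
print("proj side mouth", proj("side",[488,-11.5,56]), proj("side",[490,-10.7,56]), "seen 330,205.9")
print("proj side vial bottom", proj("side",[487.5,-11.7,120]), proj("side",[490,-11.7,120]),"seen 331.4, ~185.7 front rim +2")
print(on("top",319.8,220.7,56),on("side",330,205.9,56))
# relative edges in side image: mean column of bright vial and neck rim
s=cv2.imread("pics/s2.png"); g=cv2.cvtColor(s,6)
for r in (180,182,184,205,206,207): print(r,g[r,318:348].tolist())
```

```text
proj side mouth [331.1 205. ] [330.3 205. ] seen 330,205.9
proj side vial bottom [332.1 184.3] [331.2 184.1] seen 331.4, ~185.7 front rim +2
[486.8 -11.1  56. ] [488.6  -5.7  56. ]
180 [174, 172, 173, 94, 166, 167, 130, 27, 74, 178, 194, 200, 205, 204, 200, 193, 180, 151, 61, 30, 24, 39, 102, 78, 115, 129, 124, 115, 122, 118]
182 [112, 121, 134, 129, 106, 120, 38, 35, 101, 176, 195, 201, 204, 201, 195, 192, 174, 139, 46, 25, 26, 27, 42, 101, 118, 124, 125, 121, 123, 122]
184 [127, 86, 105, 91, 166, 133, 67, 41, 124, 187, 197, 202, 203, 202, 192, 186, 167, 122, 28, 30, 33, 21, 32, 64, 100, 106, 109, 105, 106, 114]
205 [36, 28, 29, 24, 34, 108, 216, 139, 160, 170, 182, 183, 187, 183, 184, 175, 161, 174, 253, 45, 58, 64, 57, 64, 68, 68, 69, 81, 83, 84]
206 [27, 35, 38, 24, 50, 183, 237, 132, 159, 172, 182, 185, 183, 182, 180, 170, 155, 156, 220, 45, 54, 58, 58, 58, 54, 53, 52, 51, 54, 54]
207 [24, 29, 25, 36, 107, 196, 209, 200, 157, 169, 185, 186, 188, 188, 178, 166, 163, 210, 235, 62, 55, 64, 62, 64, 66, 60, 54, 50, 52, 51]
```

The side crop shows the held vial's axis at column 330.7 (row 184). Extended down to the mouth row it reaches about 329.7, against the mouth centre at (329.8,206), so they are aligned within about 1 mm. I lower slowly and watch the force.

>>> {"api": "servo_tool", "payload": {
  "deltas": [
    [[0,0,0.1],[0,0,0],0.15],
    [[0,0,0.1],[0,0,0],0.15],
    [[0,0,0.07],[0,0,0],0.15],
    [[0,0,0.03],[0,0,0],0.15],
    [[0,0,0.015],[0,0,0],0.15],
    [[0,0,0.015],[0,0,0],0.15],
    [[0,0,0.015],[0,0,0],0.15]
  ]
}}

```text
time_s: 5.8
eef_pos: [487.4, -11.8, 78.6]
ee_rot: [0.0, 1.0, -0.0, 0.001]
force: [1.2, -0.6, -0.0]
grip_width: 0.301
grip_force: 19.7
```

>>> {"api": "servo_tool", "payload": {
  "deltas": [
    [[0,0,0.015],[0,0,0],0.15],
    [[0,0,0.015],[0,0,0],0.15],
    [[0,0,0.015],[0,0,0],0.15],
    [[0,0,0.01],[0,0,0],0.15],
    [[0,0,0.005],[0,0,0],0.15],
    [[0,0,0],[0,0,0],0.15]
  ]
}}

```text
time_s: 6.4
eef_pos: [486.9, -11.8, 66.2]
ee_rot: [-0.0, 1.0, -0.0, -0.0]
force: [0.2, 0.2, -0.7]
grip_width: 0.306
grip_force: 19.7
```

Release, then rise straight up.

>>> {"api": "servo_tool", "payload": {
  "deltas": [
    [[0,0,0.005],[0,0,0],0.2],
    [[0,0,0],[0,0,0],0.4],
    [[0,0,0],[0,0,0],0.5],
    [[0,0,0],[0,0,0],0.6],
    [[0,0,0],[0,0,0],0.6],
    [[0,0,-0.05],[0,0,0],0.6],
    [[0,0,-0.15],[0,0,0],0.6],
    [[0,0,-0.2],[0,0,0],0.6]
  ]
}}

```text
time_s: 7.2
eef_pos: [486.2, -11.6, 145.9]
ee_rot: [-0.0, 1.0, -0.0, -0.001]
force: [1.0, -0.4, -0.3]
grip_width: 0.599
grip_force: 0.0
```

>>> {"api": "servo_tool", "payload": {
  "deltas": [
    [[0,0,-0.2],[0,0,0],1],
    [[0,-0.2,-0.05],[0,0,-0.095],1],
    [[-0.02,-0.2,0],[0,0,0],1],
    [[-0.02,-0.2,0],[0,0,0],1],
    [[-0.02,-0.2,0],[0,0,0],1],
    [[0,0,0],[0,0,0],1],
    [[0,0,0],[0,0,0],1]
  ]
}}

```text
time_s: 7.9
eef_pos: [457.2, 145.5, 195.9]
ee_rot: [0.0, 0.997, 0.075, 0.0]
force: [0.8, 0.1, -1.0]
grip_width: 1.001
grip_force: 0.0
```

Run:
```python
from h import *
p=telemetry.sense(); print(p["eef_pos"],p["ee_rot"],p["joints"],p["grip_width"])
s=optics.capture("side"); t=optics.capture("top"); cv2.imwrite("pics/s3.png",s)
a=cv2.resize(s[170:285,270:400],None,fx=4,fy=4,interpolation=2); b=cv2.resize(t[180:270,210:350],None,fx=4,fy=4,interpolation=2)[:460,:]
b=cv2.copyMakeBorder(b,0,460-b.shape[0],0,0,0); cv2.imwrite("pics/cropE.png",np.hstack([a,b[:, -270:]]))
m=optics.camera_model("side"); print("side lid centre exp",proj("side",[458.5,169.2,63]), "vial top exp",proj("side",[487,-11.7,93]))
```

```text
[457.23038015 145.50066822 195.93334259] [1.39814635e-04 9.97169454e-01 7.51858747e-02 3.80951853e-04] [ 6.34181159e-02  2.45564795e-01  1.68319737e+00 -2.88985791e-04
  1.21206534e+00  1.48380200e+00] 1.0014755291496962
side lid centre exp [311.9 239. ] vial top exp [331.9 193.2]
```

View pics/cropE.png

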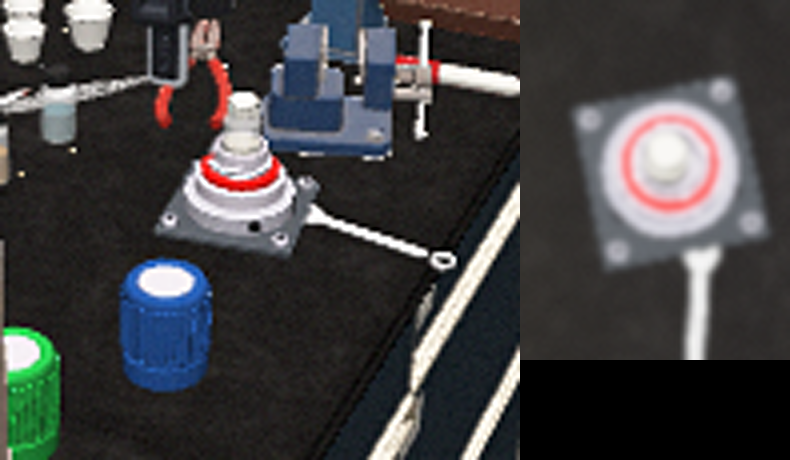

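The vial is home: its cap is at side crop (243,97), or pixel (330.7,194.2), against an expected (331.9,193.2), and from above it sits centred in the ring. The lid top at (311.5,240.2) agrees with the estimate. To centre the lid in both directions I grip it once, release, turn 90° anticlockwise and grip again. That yaw also leaves wrist range both ways.

>>> {"api": "servo_tool", "payload": {
  "deltas": [
    [[0.024,-0.118,0.1],[0,0,0],1],
    [[0,0,0.15],[0,0,0],1],
    [[0,0,0.15],[0,0,0],1],
    [[0,0,0.15],[0,0,0],1],
    [[0,0,0.15],[0,0,0],1],
    [[0,0,0.12],[0,0,0],1],
    [[0,0,0.06],[0,0,0],1],
    [[0,0,0],[0,0,0],0.8]
  ]
}}

```text
time_s: 8.8
eef_pos: [458.3, 168.3, 18.4]
ee_rot: [0.0, 0.997, 0.074, -0.001]
force: [0.1, 0.1, -0.4]
grip_width: 0.858
grip_force: 0.0
```

>>> {"api": "servo_tool", "payload": {
  "deltas": [
    [[0,0,0],[0,0,0],0.72],
    [[0,0,0],[0,0,0],0.68],
    [[0,0,0],[0,0,0],0.64],
    [[0,0,0],[0,0,0],0.62],
    [[0,0,0],[0,0,0],0.6],
    [[0,0,0],[0,0,0],0.6]
  ]
}}

```text
time_s: 9.4
eef_pos: [459.4, 169.2, 20.6]
ee_rot: [-0.0, 0.997, 0.074, 0.001]
force: [-1.1, 0.1, 5.2]
grip_width: 0.646
grip_force: 20.0
```

>>> {"api": "servo_tool", "payload": {
  "deltas": [
    [[0,0,0],[0,0,0],0.9],
    [[0,0,0],[0,0,0],0.9],
    [[0,0,0],[0,0,0],0.9],
    [[0,0,0],[0,0,-0.09],0.9],
    [[0,0,0],[0,0,-0.09],0.9],
    [[0,0,0],[0,0,-0.09],0.9],
    [[0,0,0],[0,0,-0.09],0.9],
    [[0,0,0],[0,0,-0.09],0.9]
  ]
}}

```text
time_s: 10.2
eef_pos: [458.6, 169.2, 19.3]
ee_rot: [-0.0, 0.909, 0.418, -0.0]
force: [-0.5, 0.3, 0.9]
grip_width: 0.9
grip_force: 0.0
```

>>> {"api": "servo_tool", "payload": {
  "deltas": [
    [[0,0,0],[0,0,-0.09],0.9],
    [[0,0,0],[0,0,-0.09],0.9],
    [[0,0,0],[0,0,-0.09],0.9],
    [[0,0,0],[0,0,-0.09],0.9],
    [[0,0,0],[0,0,-0.09],0.9],
    [[0,0,0],[0,0,-0.095],0.9],
    [[0,0,0],[0,0,0],0.8],
    [[0,0,0],[0,0,0],0.72]
  ]
}}

```text
time_s: 11.0
eef_pos: [458.6, 169.2, 19.3]
ee_rot: [-0.0, 0.657, 0.754, -0.0]
force: [0.2, -1.0, 0.5]
grip_width: 0.723
grip_force: 0.0
```

>>> {"api": "servo_tool", "payload": {
  "deltas": [
    [[0,0,0],[0,0,0],0.68],
    [[0,0,0],[0,0,0],0.64],
    [[0,0,0],[0,0,0],0.6],
    [[0,0,0],[0,0,0],0.6],
    [[0,0,0],[0,0,0],0.58],
    [[0,0,0],[0,0,0],0.58]
  ],
  "squeeze": 50
}}

```text
time_s: 11.6
eef_pos: [458.7, 169.2, 19.7]
ee_rot: [0.0, 0.656, 0.755, 0.0]
force: [0.1, -0.5, 5.8]
grip_width: 0.639
grip_force: 52.3
```

Run:
```python
from h import *
p=telemetry.sense()
for k in("eef_pos","ee_rot","joints","force","wrist_torque","grip_width"): print(k,p[k])
```

```text
eef_pos [458.70997936 169.21510666  19.66203846]
ee_rot [1.10880427e-04 6.56069166e-01 7.54700744e-01 1.55043329e-04]
joints [ 1.13210902e-01  5.22309628e-01  1.82629458e+00  6.46968154e-05
  7.92610019e-01 -2.64339512e-02]
force [ 0.12148536 -0.51327317  5.76561227]
wrist_torque [-0.05817797  0.20386589 -0.116033  ]
grip_width 0.6391859632246432
```

>>> {"api": "servo_tool", "payload": {
  "deltas": [
    [[0,0,-0.05],[0,0,0],0.58],
    [[0,0,-0.15],[0,0,0.044],0.58],
    [[0,0,-0.15],[0,0,0.044],0.58],
    [[0,0,-0.15],[0,0,0],0.58],
    [[0,0,-0.15],[0,0,0],0.58],
    [[0,0,0],[0,0,0],0.58]
  ]
}}

```text
time_s: 12.2
eef_pos: [460.1, 169.4, 153.2]
ee_rot: [0.002, 0.706, 0.708, 0.003]
force: [0.9, 0.5, -1.4]
grip_width: 0.635
grip_force: 53.5
```

Run:
```python
from h import *
t0=cv2.imread("pics/top0.png"); b=t0[190:250,290:355]; h=cv2.cvtColor(b,cv2.COLOR_BGR2HSV)
def fit(k,z,name):
    c=max(cv2.findContours(k,0,1)[0],key=cv2.contourArea); e=cv2.fitEllipse(cv2.convexHull(c)); u=np.array(e[0])+[290,190]
    print(name,u.round(2),np.round(e[1],1),on("top",*u,z))
r=cv2.inRange(h,(0,45,80),(14,255,255))|cv2.inRange(h,(160,45,80),(180,255,255))
fit(r,38,"gasket")
fit(cv2.inRange(h,(0,0,155),(180,255,255)),21,"collar")
s0=cv2.imread("pics/s3.png")[190:240,310:365]; print("none")
p=telemetry.sense()
for k in("eef_pos","ee_rot","force","wrist_torque","grip_width"): print(k,p[k])
```

```text
gasket [319.54 220.51] [24.9 25.1] [490.1 -10.7  38. ]
collar [319.45 221.74] [34.2 34.5] [489.9 -10.5  21. ]
none
eef_pos [460.14889816 169.44795668 153.20082637]
ee_rot [0.00219713 0.70631049 0.70789341 0.00275582]
force [ 0.93550774  0.5091158  -1.44693005]
wrist_torque [ 0.04686792 -0.01149939 -0.02059969]
grip_width 0.6353931208854446
```

>>> {"api": "servo_tool", "payload": {
  "deltas": [
    [[-0.18,0.031,0],[0,0,0],0.58],
    [[-0.2,0.031,0],[0,0,0],0.58],
    [[-0.2,0.031,0],[0,0,0],0.58],
    [[-0.2,0.031,0],[0,0,0],0.58],
    [[-0.12,0.031,0],[0,0,0],0.58],
    [[0,0,0],[0,0,0],0.58],
    [[0,0,0],[0,0,0],0.58],
    [[0,0,0],[0,0,0],0.58]
  ]
}}

```text
time_s: 13.0
eef_pos: [489.6, -9.8, 148.9]
ee_rot: [-0.0, 0.706, 0.708, -0.0]
force: [-0.3, -0.1, -1.4]
grip_width: 0.638
grip_force: 53.4
```

Run:
```python
from h import *
s=optics.capture("side"); cv2.imwrite("pics/s4.png",s)
p=telemetry.sense()
for k in("eef_pos","ee_rot","force","wrist_torque","grip_width"): print(k,p[k])
b=blobs(s,(100,120,40),(125,255,255),(300,130,365,195),60); print(b)
cv2.imwrite("pics/cropF.png",cv2.resize(s[130:230,290:380],None,fx=5,fy=5,interpolation=2))
for z in (133,165,196): print(proj("side",[*p["eef_pos"][:2],z]))
```

```text
eef_pos [489.68514345  -9.73660477 149.07077142]
ee_rot [-3.49796009e-04  7.05754087e-01  7.08456796e-01 -1.22125451e-04]
force [-0.02749881  0.00482057 -1.10591659]
wrist_torque [-0.00672242 -0.03862522 -0.01018231]
grip_width 0.6355358331034002
[(436, 348, 130, 17, 53, 356.4, 154.4), (81, 300, 134, 9, 12, 303.4, 139.7), (546, 321, 157, 28, 37, 332.4, 174.9)]
[331.2 180.1]
[331.6 169.2]
[332.1 158.4]
```

View pics/cropF.png

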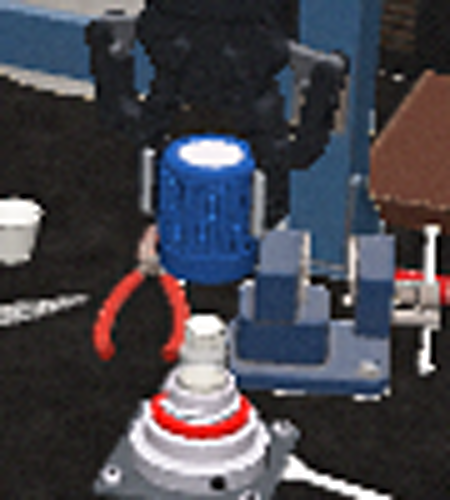

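The side crop shows the lid held upright, its axis at about crop column 205–212, over the pot axis at crop (200,410). Both match the expected vertical line. The vial cap is at crop (205,335), below the lid. I lower to just above the thread.

>>> {"api": "servo_tool", "payload": {
  "deltas": [
    [[-0.0045,0.001,0.1],[0,0,0],0.58],
    [[0,0,0.1],[0,0,0],0.58],
    [[0,0,0.1],[0,0,0],0.58],
    [[0,0,0.05],[0,0,0],0.58],
    [[0,0,0.03],[0,0,0],0.58],
    [[0,0,0.01],[0,0,0],0.58],
    [[0,0,0],[0,0,0],0.58],
    [[0,0,0],[0,0,0],0.58]
  ]
}}

```text
time_s: 13.85
eef_pos: [490.4, -11.4, 71.8]
ee_rot: [0.0, 0.706, 0.708, 0.0]
force: [-0.1, 2.1, -3.0]
grip_width: 0.64
grip_force: 53.4
```

>>> {"api": "servo_tool", "payload": {
  "deltas": [
    [[0,0,0.01],[0,0,0],0.58],
    [[0,0,0.01],[0,0,0],0.58],
    [[0,0,0],[0,0,0],0.58]
  ]
}}

```text
time_s: 14.15
eef_pos: [490.3, -11.5, 67.2]
ee_rot: [0.0, 0.706, 0.708, 0.0]
force: [0.5, 2.3, -2.3]
grip_width: 0.636
grip_force: 53.4
```

>>> {"api": "servo_tool", "payload": {
  "deltas": [
    [[0,0,0.006],[0,0,0],0.58],
    [[0,0,0.006],[0,0,0],0.58],
    [[0,0,0],[0,0,0],0.58]
  ]
}}

```text
time_s: 14.45
eef_pos: [490.5, -11.6, 66.0]
ee_rot: [0.0, 0.706, 0.708, 0.0]
force: [-3.4, 3.2, 13.3]
grip_width: 0.638
grip_force: 54.8
```

Contact comes at TCP z 66, which puts the lid centre 21.8 mm above the mouth, so it is riding on the thread. I turn anticlockwise in small steps with light pressure and ease the side load.

>>> {"api": "servo_tool", "payload": {
  "deltas": [
    [[0.003,-0.001,-0.002],[0,0,-0.03],0.58],
    [[0,0,0],[0,0,-0.03],0.58],
    [[0,0,0],[0,0,-0.03],0.58]
  ]
}}

```text
time_s: 14.75
eef_pos: [490.8, -11.1, 66.5]
ee_rot: [0.001, 0.654, 0.757, 0.001]
force: [-1.8, 3.7, 11.6]
grip_width: 0.633
grip_force: 54.7
```

```bash
cat > st.py <<'E'
from h import *
p=telemetry.sense(); q=p["ee_rot"]
print("yaw",round(2*np.degrees(np.arctan2(q[2],q[1])),1),p["eef_pos"].round(2),p["force"].round(1),p["wrist_torque"].round(2),"lidz",round(p["eef_pos"][2]-19.7+31.5-56,2),p["grip_width"])
E
python3 st.py
```

```text
yaw 98.3 [490.83 -11.09  66.53] [-1.8  3.7 11.6] [ 0.71  0.42 -0.29] lidz 22.33 0.6329417811256053
```

>>> {"api": "servo_tool", "payload": {
  "deltas": [
    [[0,0,0],[0,0,-0.035],0.58],
    [[0,0,0],[0,0,-0.035],0.58],
    [[0,0,0],[0,0,-0.035],0.58]
  ]
}}

```text
time_s: 15.05
eef_pos: [491.9, -11.1, 66.5]
ee_rot: [0.002, 0.589, 0.808, 0.001]
force: [3.1, 4.7, 4.2]
grip_width: 0.632
grip_force: 54.1
```

```bash
python3 st.py
```

```text
yaw 107.8 [491.88 -11.12  66.54] [3.1 4.7 4.2] [ 1.05 -0.65 -0.18] lidz 22.34 0.6321687660759779
```

>>> {"api": "servo_tool", "payload": {
  "deltas": [
    [[0.004,0.004,0.002],[0,0,-0.035],0.58],
    [[0,0,0],[0,0,-0.035],0.58],
    [[0,0,0],[0,0,-0.035],0.58]
  ]
}}

```text
time_s: 15.35
eef_pos: [490.8, -10.4, 64.9]
ee_rot: [0.0, 0.52, 0.854, -0.0]
force: [-0.3, -0.5, -1.4]
grip_width: 0.631
grip_force: 53.4
```

```bash
python3 st.py
```

```text
yaw 117.3 [490.75 -10.39  64.9 ] [-0.3 -0.5 -1.4] [-0.02  0.02 -0.02] lidz 20.7 0.631013758924276
```

The contact force has gone, so the lid has dropped somewhere. I lower gently to find where it now rests.

>>> {"api": "servo_tool", "payload": {
  "deltas": [
    [[0,0,0.005],[0,0,0],0.58],
    [[0,0,0.004],[0,0,0],0.58],
    [[0,0,0],[0,0,0],0.58]
  ]
}}

```text
time_s: 15.65
eef_pos: [490.5, -10.1, 62.9]
ee_rot: [-0.0, 0.522, 0.853, -0.0]
force: [-0.0, -0.0, -2.2]
grip_width: 0.633
grip_force: 53.4
```

```bash
python3 st.py
```

```text
yaw 117.1 [490.52 -10.14  62.92] [-0.  -0.  -2.2] [ 0.04  0.02 -0.03] lidz 18.72 0.6334227305118963
```

>>> {"api": "servo_tool", "payload": {
  "deltas": [
    [[0,0,0.005],[0,0,0],0.58],
    [[0,0,0.003],[0,0,0],0.58],
    [[0,0,0],[0,0,0],0.58]
  ]
}}

```text
time_s: 15.95
eef_pos: [490.6, -10.0, 61.5]
ee_rot: [-0.0, 0.521, 0.853, -0.0]
force: [-0.8, -0.6, -1.5]
grip_width: 0.638
grip_force: 53.5
```

```bash
python3 st.py
```

```text
yaw 117.1 [490.58 -10.04  61.45] [-0.8 -0.6 -1.5] [-0.02  0.08 -0.02] lidz 17.25 0.6378942255050111
```

>>> {"api": "servo_tool", "payload": {
  "deltas": [
    [[0,0,0.004],[0,0,0],0.58],
    [[0,0,0.003],[0,0,0],0.58],
    [[0,0,0],[0,0,0],0.58]
  ]
}}

```text
time_s: 16.25
eef_pos: [490.8, -10.1, 61.1]
ee_rot: [0.0, 0.521, 0.853, -0.0]
force: [-5.5, 0.5, 10.5]
grip_width: 0.635
grip_force: 54.8
```

```bash
python3 st.py
```

```text
yaw 117.2 [490.76 -10.1   61.13] [-5.5  0.5 10.5] [ 0.05  0.87 -0.  ] lidz 16.93 0.6347455141125706
```

The lid centre is 16.9 mm above the mouth, so it has dropped in. I screw clockwise, feeding down along the lead.

>>> {"api": "servo_tool", "payload": {
  "deltas": [
    [[0,0,0],[0,0,0.04],0.58],
    [[0,0,0.0013],[0,0,0.04],0.58],
    [[0,0,0.0014],[0,0,0.04],0.58],
    [[0,0,0],[0,0,0],0.58]
  ]
}}

```text
time_s: 16.65
eef_pos: [491.4, -10.4, 60.4]
ee_rot: [0.001, 0.6, 0.8, 0.0]
force: [-0.2, -0.5, 6.8]
grip_width: 0.638
grip_force: 54.1
```

```bash
python3 st.py
```

```text
yaw 106.3 [491.44 -10.38  60.44] [-0.2 -0.5  6.8] [-0.16  0.12 -0.01] lidz 16.24 0.6379547180424947
```

>>> {"api": "servo_tool", "payload": {
  "deltas": [
    [[0,0,0.0014],[0,0,0.04],0.58],
    [[0,0,0.0014],[0,0,0.04],0.58],
    [[0,0,0.0014],[0,0,0.04],0.58],
    [[0,0,0.0014],[0,0,0.04],0.58],
    [[0,0,0.0014],[0,0,0.04],0.58],
    [[0,0,0],[0,0,0],0.58]
  ]
}}

```text
time_s: 17.25
eef_pos: [491.4, -10.5, 59.0]
ee_rot: [0.001, 0.718, 0.696, 0.0]
force: [-0.6, -0.7, 5.1]
grip_width: 0.635
grip_force: 54.1
```

```bash
python3 st.py
```

```text
yaw 88.3 [491.4  -10.46  59.01] [-0.6 -0.7  5.1] [-0.21  0.12  0.04] lidz 14.81 0.6347868824312562
```

>>> {"api": "servo_tool", "payload": {
  "deltas": [
    [[0,0,0.0014],[0,0,0.04],0.58],
    [[0,0,0.0014],[0,0,0.04],0.58],
    [[0,0,0.0014],[0,0,0.04],0.58],
    [[0,0,0.0014],[0,0,0.04],0.58],
    [[0,0,0.0014],[0,0,0.04],0.58],
    [[0,0,0],[0,0,0],0.58]
  ]
}}

```text
time_s: 17.85
eef_pos: [491.0, -10.1, 57.2]
ee_rot: [0.0, 0.818, 0.576, 0.0]
force: [0.5, -0.0, 3.2]
grip_width: 0.635
grip_force: 53.8
```

```bash
python3 st.py
```

```text
yaw 70.3 [490.97 -10.12  57.15] [ 0.5 -0.   3.2] [ 0.05  0.04 -0.05] lidz 12.95 0.6350124470586339
```

>>> {"api": "servo_tool", "payload": {
  "deltas": [
    [[0,0,0.0014],[0,0,0.04],0.58],
    [[0,0,0.0014],[0,0,0.04],0.58],
    [[0,0,0.0014],[0,0,0.04],0.58],
    [[0,0,0],[0,0,0],0.58]
  ]
}}

```text
time_s: 18.25
eef_pos: [491.2, -10.2, 56.6]
ee_rot: [0.001, 0.868, 0.497, 0.001]
force: [-0.1, -0.1, 6.9]
grip_width: 0.632
grip_force: 54.2
```

```bash
python3 st.py
```

```text
yaw 59.6 [491.22 -10.19  56.64] [-0.1 -0.1  6.9] [ 0.05  0.18 -0.14] lidz 12.44 0.6319101855724525
```

>>> {"api": "servo_tool", "payload": {
  "deltas": [
    [[0,0,0.0012],[0,0,0.04],0.58],
    [[0,0,0.0012],[0,0,0.04],0.58],
    [[0,0,0.0012],[0,0,0.03],0.58],
    [[0,0,0],[0,0,0],0.58]
  ]
}}

```text
time_s: 18.65
eef_pos: [491.4, -10.2, 56.2]
ee_rot: [0.001, 0.907, 0.42, 0.001]
force: [-0.6, 0.4, 8.1]
grip_width: 0.636
grip_force: 54.4
```

```bash
python3 st.py
```

```text
yaw 49.7 [491.42 -10.25  56.18] [-0.6  0.4  8.1] [ 0.06  0.21 -0.13] lidz 11.98 0.636320137905455
```

>>> {"api": "servo_tool", "payload": {
  "deltas": [
    [[0,0,0.001],[0,0,0.03],0.58],
    [[0,0,0.001],[0,0,0.03],0.58],
    [[0,0,0],[0,0,0],0.58]
  ]
}}

```text
time_s: 18.95
eef_pos: [491.4, -10.3, 55.9]
ee_rot: [0.001, 0.926, 0.377, 0.001]
force: [-1.0, -1.0, 10.2]
grip_width: 0.635
grip_force: 54.5
```

```bash
python3 st.py
```

```text
yaw 44.3 [491.44 -10.29  55.92] [-1.  -1.  10.2] [-0.    0.22 -0.14] lidz 11.72 0.6354606762170087
```

I am carrying much of the gasket load myself, so I ease the downward push to see where the thread holds the lid.

>>> {"api": "servo_tool", "payload": {
  "deltas": [
    [[0,0,-0.003],[0,0,0],0.58],
    [[0,0,-0.002],[0,0,0],0.58],
    [[0,0,0],[0,0,0],0.58]
  ]
}}

```text
time_s: 19.25
eef_pos: [491.4, -10.3, 56.2]
ee_rot: [0.001, 0.926, 0.377, 0.001]
force: [3.0, -1.0, 3.5]
grip_width: 0.634
grip_force: 53.8
```

```bash
python3 st.py
```

```text
yaw 44.3 [491.36 -10.27  56.21] [ 3.  -1.   3.5] [-0.21 -0.48 -0.08] lidz 12.01 0.6340752260681919
```

>>> {"api": "servo_tool", "payload": {
  "deltas": [
    [[0,0,-0.001],[0,0,0.03],0.58],
    [[0,0,0.001],[0,0,0.03],0.58],
    [[0,0,0],[0,0,0],0.58]
  ]
}}

```text
time_s: 19.55
eef_pos: [490.7, -10.1, 55.9]
ee_rot: [0.0, 0.943, 0.333, 0.0]
force: [0.4, -1.5, 2.9]
grip_width: 0.635
grip_force: 53.9
```

```bash
python3 st.py
```

```text
yaw 38.9 [490.7  -10.14  55.89] [ 0.4 -1.5  2.9] [-0.33 -0.17 -0.16] lidz 11.69 0.6354717853992686
```

>>> {"api": "servo_tool", "payload": {
  "deltas": [
    [[0,0,0],[0,0,0.03],0.58],
    [[0,0,0],[0,0,0],0.58]
  ]
}}

```text
time_s: 19.75
eef_pos: [490.6, -10.1, 55.9]
ee_rot: [0.0, 0.95, 0.311, 0.0]
force: [0.7, -2.5, 4.1]
grip_width: 0.638
grip_force: 54.0
```

```bash
python3 st.py
```

```text
yaw 36.2 [490.63 -10.07  55.91] [ 0.7 -2.5  4.1] [-0.27 -0.06 -0.09] lidz 11.71 0.6380171574078932
```

>>> {"api": "servo_tool", "payload": {
  "deltas": [
    [[0,0,-0.002],[0,0,0],0.58],
    [[0,0,-0.002],[0,0,0],0.58],
    [[0,0,0],[0,0,0],0.58]
  ]
}}

```text
time_s: 20.05
eef_pos: [490.5, -10.1, 56.2]
ee_rot: [-0.0, 0.951, 0.311, -0.0]
force: [3.3, -2.4, -4.3]
grip_width: 0.633
grip_force: 53.8
```

```bash
python3 st.py
```

```text
yaw 36.2 [490.55 -10.08  56.2 ] [ 3.3 -2.4 -4.3] [-0.4  -0.69 -0.11] lidz 12.0 0.632702264209494
```

The thread holds against a pull, with the lid centre near 11.9. I add a few more degrees for margin, without pushing.

>>> {"api": "servo_tool", "payload": {
  "deltas": [
    [[0,0,0.0015],[0,0,0.03],0.58],
    [[0,0,0.001],[0,0,0.025],0.58],
    [[0,0,0],[0,0,0],0.58]
  ]
}}

```text
time_s: 20.35
eef_pos: [490.3, -10.0, 56.0]
ee_rot: [-0.0, 0.963, 0.269, -0.0]
force: [0.2, -1.6, -0.1]
grip_width: 0.638
grip_force: 54.2
```

```bash
python3 st.py
```

```text
yaw 31.2 [490.31  -9.97  55.98] [ 0.2 -1.6 -0.1] [-0.31 -0.2  -0.01] lidz 11.78 0.6376841380254951
```

>>> {"api": "servo_tool", "payload": {
  "deltas": [
    [[0,0,0.001],[0,0,0.03],0.58],
    [[0,0,0],[0,0,0],0.58]
  ]
}}

```text
time_s: 20.55
eef_pos: [490.3, -9.9, 55.8]
ee_rot: [-0.0, 0.969, 0.247, -0.0]
force: [-0.3, -1.6, 0.2]
grip_width: 0.635
grip_force: 54.2
```

```bash
python3 st.py
```

```text
yaw 28.6 [490.3   -9.95  55.78] [-0.3 -1.6  0.2] [-0.33 -0.12  0.  ] lidz 11.58 0.634550596341521
```

The lid centre is at 11.58 with no push from the arm, which is tight. Let go and rise straight up.

>>> {"api": "servo_tool", "payload": {
  "deltas": [
    [[0,0,0],[0,0,0],0.66],
    [[0,0,0],[0,0,0],0.75],
    [[0,0,0],[0,0,0],0.85],
    [[0,0,0],[0,0,0],0.9],
    [[0,0,-0.05],[0,0,0],0.9],
    [[0,0,-0.15],[0,0,0],0.9],
    [[0,0,-0.2],[0,0,0],0.9],
    [[0,0,-0.2],[0,0,0],0.9]
  ]
}}

```text
time_s: 21.35
eef_pos: [490.2, -9.9, 178.0]
ee_rot: [-0.0, 0.969, 0.246, -0.0]
force: [0.7, -0.5, -0.0]
grip_width: 0.903
grip_force: 0.0
```

>>> {"api": "servo_tool", "payload": {
  "deltas": [
    [[-0.15,0,-0.1],[0,0,0],0.9],
    [[-0.15,0,0],[0,0,0],0.9],
    [[-0.15,0,0],[0,0,0],0.9],
    [[0,0,0],[0,0,0],0.9],
    [[0,0,0],[0,0,0],0.9]
  ]
}}

```text
time_s: 21.85
eef_pos: [411.7, -53.1, 196.7]
ee_rot: [0.0, 0.969, 0.246, 0.001]
force: [0.1, 0.6, -0.1]
grip_width: 0.907
grip_force: 0.0
```

```bash
python3 st.py
python3 - <<'E'
from h import *
s=optics.capture("side"); t=optics.capture("top")
a=cv2.resize(s[150:270,280:400],None,fx=4,fy=4,interpolation=2); b=cv2.resize(t[170:290,240:320+20],None,fx=4,fy=4,interpolation=2)[:,:400]
cv2.imwrite("pics/cropG.png",np.hstack([a,b[:,-320:]]))
print("lid top expected", proj("side",[490.3,-10.5,99]),proj("top",[490.3,-10.5,99]))
E
```

```text
yaw 28.5 [411.65 -53.13 196.7 ] [ 0.1  0.6 -0.1] [0.   0.02 0.02] lidz 152.5 0.9074595699137434
lid top expected [330.7 191.2] [319.5 215.9]
```

View pics/cropG.png

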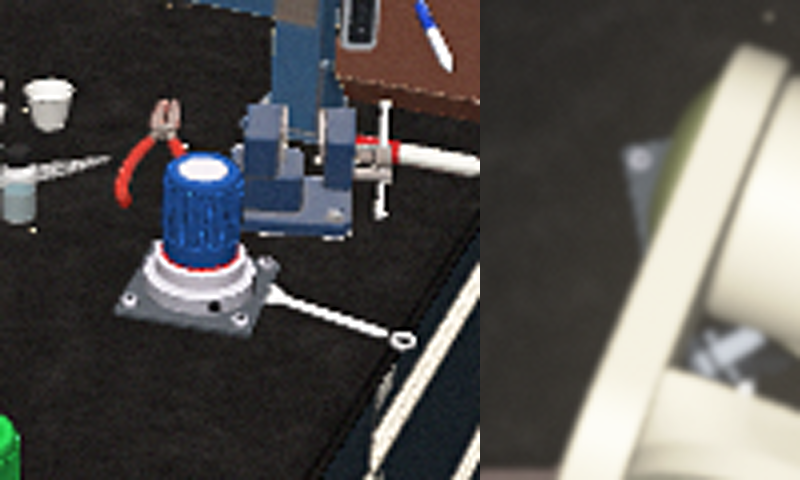

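The side crop shows the lid upright on the pot with its edge on the red gasket ring at crop (205,265). The lid top is at pixel (332,192.5), against an expected (330.7,191.2), and the gripper is clear. I hand the job in.

```bash
python3 -c "
from rig import ctrl; print(ctrl.finish_job())"
```

```text
the job is handed in; nothing more can be done
None
```

The white-capped vial is in the pot and the blue lid is screwed down: its last measured height (11.6 mm above the mouth, before release) puts gasket compression at about 1.9 mm. The job is handed in at about 22 s, and its verdict was not shown.

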